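# Wall-thickness reading on a packing-line chute

### The arm

A 6-joint arm with a two-finger parallel gripper is mounted at the origin on the work surface. World frame = base frame: x ahead of the robot, y to its left, z up, the work surface at z = 0. Lengths are in m, angles in degrees, forces in N, time in s.
With the tool pointing down it reaches from about 0.3 to 0.75 m from the base axis. Payload 8.5 kg.
Tool frame: the origin (TCP) lies at the very end of the fingers, on their centre line; the grasp point (between the pads) lies 19 mm behind it (env.tcp_to_grasp is the distance from the TCP to the grasp point, in m); z points along the fingers, y is the line along which they close (so a half turn about z gives the same grasp; the last joint's range is limited). The gripper opens to 85 mm and grips with 20 to 120 N. Pads are 22 mm wide; open, the fingers measure 114 mm over their backs; the gripper's body (76 mm by 85 mm) begins 54 mm behind the grasp point. The pads swing forward as they close: fully open they stand 13 mm farther back than shut.
Start: joints at [62.607, 21.807, 74.336, -0, 83.858, -12.336], TCP at [0.143, 0.531, 0.231] pointing down, gripper open.
Joint ranges: [-178.18, 178.18], [-50.72, 133.34], [12.68, 142.11], [-81.47, 261.47], [9.98, 163.14], [-165.26, 165.26]. Speed limits (degrees/s): [136.94, 136.94, 180, 180, 180, 180].

### API

Orientations are given as a 3x3 rotation matrix whose columns are the frame's x, y, z axes.
In Python, from rig import status, get_image, env gives the robot as it stands.
- The arm moves only by the shell command python3 -m handwheel 'ROWS' [FORCE]. ROWS is text: rows parted by semicolons, each of 7 numbers parted by spaces: the shift along the world's x, y, z in cm, then the turn, a rotation vector about the world's x, y, z in degrees, then the opening, from 0 (shut) to 1 (fully open). In form: dx dy dz wx wy wz gripper; .... A call has 1 to 8 rows; each row is the pose to reach, as a shift and turn from the pose commanded when the call began; what a row does not reach only later rows make up. A row lasts 1/12 s, in which the tool goes at most 41.7 mm and 7.16 degrees, less where a joint would pass 70% of its speed; a pose out of reach is approached as far as the arm can. A call with a gripper value outside its range is refused whole. The fingers move at their own pace and stop on an object; FORCE is the grip in N (left out, the last holds). Time passes only in rows, so rows that repeat a pose let the fingers close. It gives the time, the measured TCP pose, the force, the opening and the grip force at its end, in the units of the state.
- status.observe(): the state, without advancing time (a new reading comes with each control period).
- get_image(name): name is "side" or "top" or "wrist"; returns a dict with "color" (400x640x3 uint8, red, green, blue), "vertical_fov" (degrees; the focal length in pixels is half the picture's height over the tangent of half this angle, whatever the lens; pixels are square), "cx", "cy" (the principal point, pixels), "k1" (the pictures are not rectified: a ray, as slopes to the right and down, at radius r is drawn at 1 + k1 r^2 times it, then the intrinsics apply), "xyz" and "orientation" of the camera in the world. Camera axes: x right, y down, z forward; pixel columns grow to the right and rows downward; lengths in m; the calibration is good to about 2 mm. A picture is of the moment at which its call begins. There is no depth.
- env.close_job(): hands the job in; it is judged then, once.
The state is a dict: "time_s": time; "q": joint angles; "qvel": joint speeds; "joint_efforts": joint torques, N m; "position": TCP position; "tool_rot": TCP orientation; "ft_force": force on the tool from outside, world axes, zero at the start; "wrist_torque": the same for the moment, N m; "grip_width": finger opening in m; "gripper_force": force on a finger pad.
Only numpy, scipy, OpenCV 4.12 (cv2) and the standard library are available. Lean on these libraries where they do the work, as an engineer would, in place of code of your own. Each camera call takes 0.05 s, during which the arm holds its last target. There are 200 camera calls.

### The job

Draw the spring-tipped thickness gauge out of its stand and press its tip lightly on the sloping steel chute, inside the ring mark (not at the cross), with the gauge square to the chute face and its spring tip pushed about half-way in. Press gently, leave the loose things nearby where they are, and finish while still holding the gauge steadily pressed there: do not put it down or let go.

Things in the scene. Friction and masses are not known exactly. Their poses are not given: they have to be found in the camera images.
- gauge_grip (a point): Centre of the loose gauge's handle (whole gauge 0.15 to 0.25 kg), 89 mm from the end of its relaxed tip. The handle is a white upright block 34 x 26 x 80 mm with a small display; z points up along the gauge, the 26 mm thickness is along its own y (grip across y). It starts upright in the stand, this point 116 mm above the table, yaw varies.
- gauge_tip (a point): The very end of the gauge's brass spring tip, on the gauge's axis; z points up along the gauge to the handle. Under the handle is a steel sleeve, 16 mm diameter, 34 mm long; the tip, with a round end of 8 mm diameter, sticks 15 mm out of the sleeve. At the start sleeve and tip are down in the stand's hole.
- gauge_plunger (a joint): How far the tip is pushed into the gauge, 0 (relaxed) to 0.012 m (bottomed); half-way is 0.006. The spring starts at 0.9 N and adds 0.3 N per mm: 2.7 N half-way, 4.5 N just before it bottoms.
- stand: Fixed stand of the gauge, left or right of the chute: a grey plastic block 55 x 55 mm on a black foot 100 x 100 x 10 mm, top 76 mm above the table, with an upright hole of 19 mm diameter, 56 mm deep. The handle's underside rests on the top; the gauge comes straight up and is clear after 60 mm. Origin at the centre of its underside.
- chute: Fixed sheet-steel chute on a bolted foot 170 x 240 mm. Origin at the centre of the foot's underside, its x level, to the high end. The face is a flat plate 200 mm (along the slope) x 220 mm wide, sloping 25 degrees, low end towards the robot, with lips 24 mm high along both long sides.
- chute_face (a point): Centre of the chute's sloping face, on its surface, 130 mm above the table. Its z axis is the face's outward normal (up and towards the robot), x runs up the slope, y across the chute.
- ring_mark: The spot to measure: a thin black ring, 22 mm inner diameter, drawn on the chute's face. Origin at the ring's centre, on the face surface. Its orientation means nothing: use the chute face. It is half-way along the slope, left or right of the middle.
- cross_mark: A black cross, 24 mm, drawn on the chute's face on the other side: an old spot, not to be measured. Origin at its centre.
- tape_roll: Bystander: clear ring-shaped tape roll lying flat, 90 mm diameter, 48 mm high, loose. Origin at the centre of its underside.
- weight: Bystander: steel scale weight, 40 mm diameter, 60 mm high, loose. Origin at the centre of its underside.
- scoop_pan: Bystander: round steel bowl, 120 mm across, 50 mm high, loose. Origin at the centre of its underside.
Things that resemble listed ones, but are neither listed nor needed, are in the scene too. What is meant by the part that bears gauge_grip is not green, and is the larger of those in its own colour. Of the things that look like the stand, take the one that is nearest to the robot's base at the start.

How it is judged (in metres and radians):
On the way:
1. the gauge is drawn out of its stand (height (world z) of gauge_tip above 0.085 m and contact force between the fingers and gauge above 1 N), for 0.1 s.
At the end, for the whole second after the job is handed in: The gauge is held in the fingers, clear of its stand and still (under 20 mm/s); its tip is within 8 mm of the ring's centre on the chute; its axis is within 0.15 rad of square to the chute face; the spring tip is pushed in between 2.5 and 9.5 mm; and the contact force on the chute is 0.8 to 7 N (distance between gauge_tip and ring_mark below 0.008 m and angle between the z axis of gauge_tip and the z axis of chute_face, either way round below 0.15 rad and value of joint gauge_plunger between 0.0025 and 0.0095 m and contact force between gauge and chute between 0.8 and 7 N and contact force between the fingers and gauge above 1 N and contact force between gauge and stand below 0.1 N and linear speed of gauge below 0.02 m/s); the arm keeps its last pose, push and grip.
It fails at once if the gauge is pressed or knocked on the chute with more than 15 N (contact force between gauge and chute above 15 N).
It fails at once if the tape roll is moved more than 30 mm (distance of tape_roll from where it was at the start of the episode above 0.03 m).
It fails at once if the scale weight is moved more than 30 mm (distance of weight from where it was at the start of the episode above 0.03 m).
It fails at once if the steel bowl is moved more than 30 mm (distance of scoop_pan from where it was at the start of the episode above 0.03 m).
It also fails if it takes over 51 s, if anything falls off the work surface, if the arm or the gripper's body presses on something with over 40 N, if the wrist force passes 120 N, or if a joint passes its speed limit or range.

## Working session

There is one attempt and no reset: what is moved stays moved. The work goes in short steps, Python scripts to look and compute and a shell command to move; the robot and the scene stay as the last step left them, time stands still between calls to the robot, and variables do not carry over. Pictures are saved under pics/ and viewed, at most 10 in all, crops included, and the job is handed in when it is done.

```bash
ls; mkdir -p pics; cat > h.py <<'E'
import numpy as np, cv2, pickle
def save(n,f):
    from rig import get_image
    im=get_image(n); cv2.imwrite(f'pics/{f}.png',im['color'][:,:,::-1]); pickle.dump(im,open(f'{f}.pkl','wb')); return im
def ray(im,u,v):
    f=200/np.tan(np.radians(im['vertical_fov'])/2)
    d=np.array([(u-im['cx'])/f,(v-im['cy'])/f]); s=d.copy()
    for _ in range(20): s=d/(1+im['k1']*(s@s))
    r=np.array(im['orientation'])@np.array([s[0],s[1],1]); return np.array(im['xyz']),r
def atz(im,u,v,z):
    o,r=ray(im,u,v); return o+r*(z-o[2])/r[2]
def tri(a,ua,b,ub):
    o1,r1=ray(a,*ua);o2,r2=ray(b,*ub); r1/=np.linalg.norm(r1); r2/=np.linalg.norm(r2)
    t=np.linalg.lstsq(np.c_[r1,-r2],o2-o1,rcond=None)[0]
    p,q=o1+r1*t[0],o2+r2*t[1]; return (p+q)/2,np.linalg.norm(p-q)
def proj(im,P):
    f=200/np.tan(np.radians(im['vertical_fov'])/2)
    c=np.array(im['orientation']).T@(np.array(P)-im['xyz']); s=c[:2]/c[2]; s=s*(1+im['k1']*(s@s))
    return np.array([im['cx'],im['cy']])+f*s
def crop(f,u0,v0,u1,v1,k,out):
    i=cv2.imread(f'pics/{f}.png')[v0:v1,u0:u1]; cv2.imwrite(f'pics/{out}.png',cv2.resize(i,None,fx=k,fy=k,interpolation=cv2.INTER_CUBIC))
def load(f): return pickle.load(open(f+'.pkl','rb'))
E
python3 -c "
from h import *
for n in ('top','side'):
    i=save(n,n+'0'); print(n,i['vertical_fov'],i['xyz'],i['k1'],np.round(i['orientation'],2).tolist())
from rig import status; s=status.observe(); print(s['position'],s['tool_rot'],s['time_s'],s['ft_force'])"
```

```text
pics
top 49.72681689678975 [ 0.4281408  -0.04493475  1.03976175] -0.059130386956141166 [[0.0, -0.98, 0.17], [-1.0, -0.01, -0.01], [0.01, -0.17, -0.98]]
side 56.489984045832884 [ 0.52603553 -0.63993052  0.66110693] -0.0842217414376983 [[0.99, -0.06, 0.09], [-0.11, -0.67, 0.73], [0.02, -0.74, -0.67]]
[0.14277073 0.5308856  0.23079855] [[-9.65664395e-01  2.59792157e-01 -5.57715685e-04]
 [ 2.59792634e-01  9.65663795e-01 -1.10556626e-03]
 [ 2.51348403e-04 -1.21249640e-03 -9.99999233e-01]] 0.1 [ 0.30644117 -0.0305827  -0.38667536]
```

View pics/top0.png

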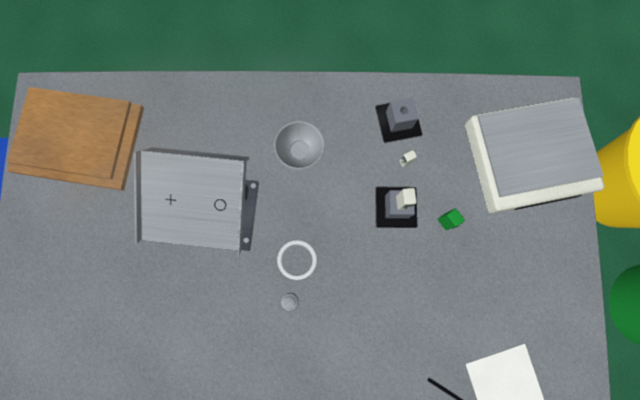

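View pics/side0.png

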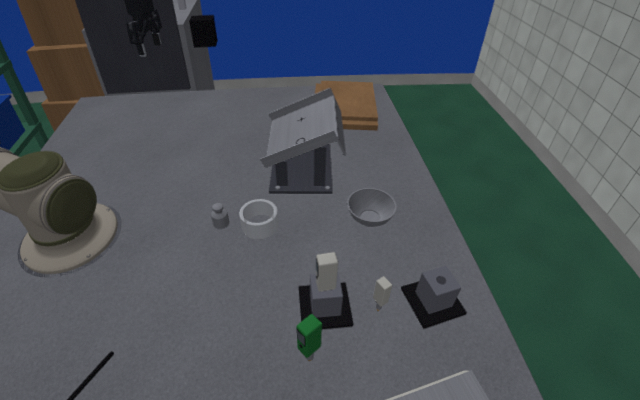

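The white gauge stands in the near stand (top ≈ (405,198), side ≈ (327,272)). The ring is at top (220,205), with the cross at (170,200). The second stand is empty, and small white and green decoys stand nearby. I'll enlarge these areas next.

```bash
python3 -c "
from h import *
a=cv2.imread('pics/top0.png');b=cv2.imread('pics/side0.png')
r=lambda i,u,v,w,h,k:cv2.resize(i[v:v+h,u:u+w],None,fx=k,fy=k,interpolation=cv2.INTER_CUBIC)
c=np.vstack([np.hstack([r(a,370,175,60,60,6),r(b,290,240,70,60,6)]),])
cv2.imwrite('pics/c1.png',c)
c=np.hstack([r(a,130,140,135,120,3),r(b,255,80,100,90,4)]);cv2.imwrite('pics/c2.png',c)
"
```

```text
(no output)
```

View pics/c1.png

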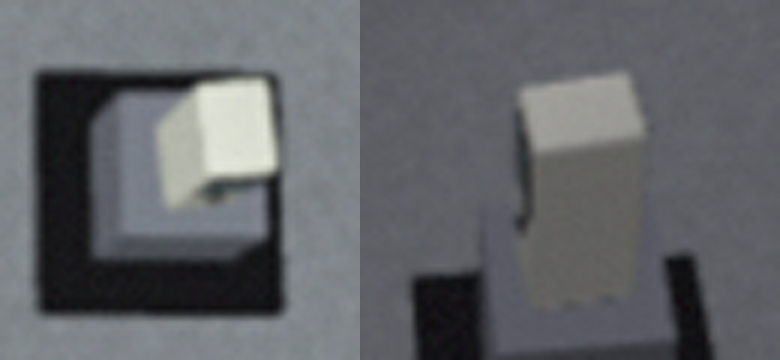

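View pics/c2.png

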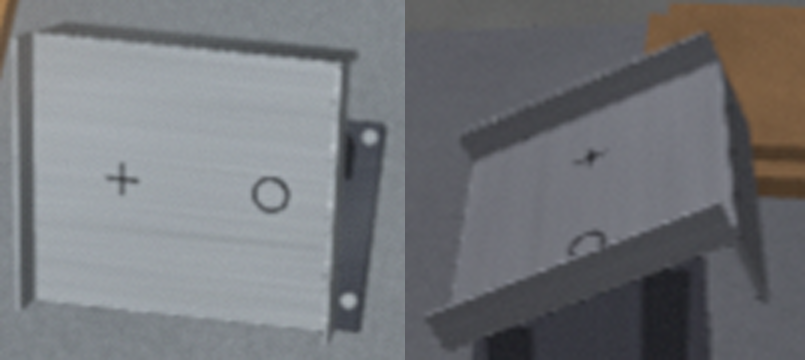

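The enlarged crops give the gauge's top-face corners. In top they are near (203,83),(268,77),(278,170),(213,180) in the crop. The ring centre in top is (220,205). In the side view the near lip partly hides the ring.

```bash
python3 -c "
from h import *
a=load('top0');b=load('side0')
T=np.array([(203,83),(268,77),(278,170),(213,180)])/6+[370,175]-.4
S=(np.array([(519,92),(630,73),(646,132),(540,152)])-[360,0])/6+[290,240]-.4
PT=np.array([atz(a,*p,.156) for p in T]);PS=np.array([atz(b,*p,.156) for p in S])
for P in(PT,PS):
  print(P.mean(0).round(4)); 
  for i in range(4):
    e=(P[(i+1)%4]-P[i])*1000; print('edge',e[:2].round(1),np.hypot(*e[:2]).round(1),np.degrees(np.arctan2(e[1],e[0])).round(1))
print('tri',tri(a,T.mean(0),b,S.mean(0)))
c=lambda u,v:(u/3+130-.3,v/3+140-.3)
R=atz(a,*c(270,195),.13);X=atz(a,*c(122,179),.13);print('ring',R,'cross',X)
rs=((587-405)/4+255,243/4+80);xs=((590-405)/4+255,156/4+80)
print('side ring',atz(b,*rs,.13),'cross',atz(b,*xs,.13), tri(a,c(122,179),b,xs))
d=X-R;print('yaw ring-cross',np.degrees(np.arctan2(-d[0],d[1])))
# face edges low z=.13-.1*sin25, high z=.13+..
zl,zh=.13-.1*np.sin(np.radians(25)),.13+.1*np.sin(np.radians(25))
for z,p,q in((zl,(35,298),(328,330)),(zh,(38,32),(340,62))):
  p,q=atz(a,*c(*p),z),atz(a,*c(*q),z);d=p-q;print(p,q,np.linalg.norm(d),np.degrees(np.arctan2(-d[0],d[1])))
"
```

```text
[ 0.5916 -0.246   0.156 ]
edge [  2.3 -23. ] 23.1 -84.3
edge [-33.   -2.3] 33.1 -175.9
edge [-3.7 22.9] 23.2 99.1
edge [34.3  2.4] 34.4 4.1
[ 0.5912 -0.2435  0.156 ]
edge [32.8  3.8] 33.0 6.7
edge [  1.5 -21.8] 21.8 -86.0
edge [-30.7  -4. ] 31.0 -172.5
edge [-3.6 22. ] 22.3 99.4
tri (array([ 0.5909888 , -0.24548651,  0.15836577]), np.float64(0.00023074228552960921))
ring [0.57464124 0.15554539 0.13      ] cross [0.58556666 0.26263656 0.13      ]
side ring [0.574793   0.15837369 0.13      ] cross [0.58465438 0.26614225 0.13      ] (array([0.58472732, 0.26168776, 0.13268908]), np.float64(0.000737913899641947))
yaw ring-cross -5.82515298128982
[0.50316734 0.33655183 0.08773817] [0.48158469 0.11804166 0.08773817] 0.21957345724280072 -5.640912218138663
[0.6821873  0.31469818 0.17226183] [0.66130427 0.10181437 0.17226183] 0.21390562473799765 -5.602557629402173
```

```bash
python3 -m handwheel '0 -4 1 0 0 0 1;0.5 -8 2 0 0 0 1;1 -12 3 0 0 0 1;2 -16 3 0 0 0 1;4 -19 3 0 0 0 1;6 -22 3 0 0 0 1;8 -25 3 0 0 0 1;10 -28 3 0 0 0 1'
```

```text
time_s: 0.77
position: [0.2431, 0.2495, 0.2613]
tool_rot: [[-0.966, 0.259, 0.0], [0.259, 0.966, 0.0], [-0.0, 0.0, -1.0]]
ft_force: [1.0, 0.7, -0.5]
grip_width: 0.0852
gripper_force: 0.0
```

```bash
python3 -m handwheel '2 -3.5 0 0 0 3 1;4 -7 0 0 0 6 1;6 -10.5 0 0 0 9 1;8 -14 0 0 0 12 1;10 -17.5 0 0 0 15 1;12.5 -21 0 0 0 18 1;15 -24.5 0 0 0 21 1;17.5 -28 0 0 0 21 1' && python3 -m handwheel '2.5 -3.2 0 0 0 0 1;5 -6.4 0 0 0 0 1;7.5 -9.6 0 0 0 0 1;10 -12.8 0 0 0 0 1;12.5 -16 0 0 0 0 1;15 -19.2 0 0 0 0 1;17.3 -21.5 0 0 0 0 1;17.3 -21.5 0 0 0 0 1'; python3 -c "
from h import *
i=save('wrist','w1'); i=load('w1'); print(i['xyz'],np.round(i['orientation'],2).tolist())
print(proj(i,[.591,-.2455,.156]))"
```

```text
time_s: 1.43
position: [0.4161, -0.0277, 0.2612]
tool_rot: [[-0.994, -0.105, -0.0], [-0.105, 0.994, 0.0], [0.0, 0.0, -1.0]]
ft_force: [0.4, 0.4, 0.1]
grip_width: 0.085
gripper_force: 0.0
time_s: 2.1
position: [0.5906, -0.2448, 0.2584]
tool_rot: [[-0.995, -0.101, -0.002], [-0.101, 0.995, 0.001], [0.002, 0.001, -1.0]]
ft_force: [1.0, 0.1, -0.6]
grip_width: 0.0853
gripper_force: 0.0
[ 0.52293084 -0.25161938  0.40105934] [[-0.1, 0.96, 0.27], [0.99, 0.1, 0.03], [0.0, 0.27, -0.96]]
[319.0179505  192.43415881]
```

View pics/w1.png

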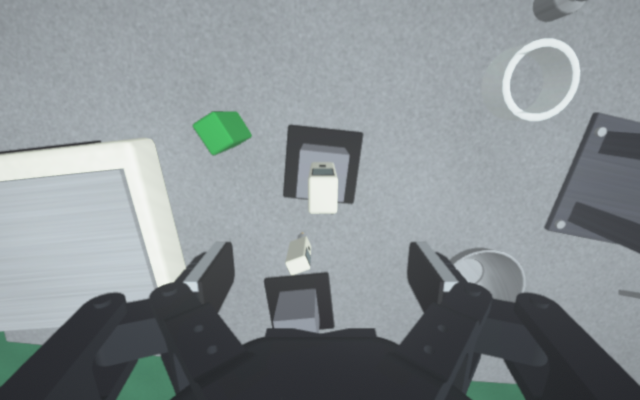

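The gauge's white top is at (323,195), within a few pixels of the prediction, and its edges are parallel to the tool axes. I'll descend and grip.

```bash
python3 -m handwheel '0.1 0 -3 0 0 0 1;0.1 0 -6 0 0 0 1;0.1 0 -9 0 0 0 1;0.1 0 -11 0 0 0 1;0.1 0 -13 0 0 0 1;0.1 0 -15 0 0 0 1;0.1 0 -16 0 0 0 1;0.1 0 -16.1 0 0 0 1' && python3 -m handwheel '0 0 0 0 0 0 0.2;0 0 0 0 0 0 0.2;0 0 0 0 0 0 0.2;0 0 0 0 0 0 0.2;0 0 0 0 0 0 0.2;0 0 0 0 0 0 0.1;0 0 0 0 0 0 0.1;0 0 0 0 0 0 0.1' 35
```

```text
time_s: 2.82
position: [0.5884, -0.2395, 0.0985]
tool_rot: [[-0.995, -0.104, -0.003], [-0.104, 0.995, 0.002], [0.003, 0.003, -1.0]]
ft_force: [-0.7, -0.0, 0.4]
grip_width: 0.0855
gripper_force: 0.0
time_s: 3.48
position: [0.5898, -0.2411, 0.1012]
tool_rot: [[-0.995, -0.103, 0.001], [-0.103, 0.995, -0.001], [-0.001, -0.001, -1.0]]
ft_force: [0.0, -1.6, 5.3]
grip_width: 0.0255
gripper_force: 39.4
```

```bash
python3 -m handwheel '0 0 1 0 0 0 0.1;0 0 2 0 0 0 0.1;0 0 4 0 0 0 0.1;0 0 6 0 0 0 0.1;0 0 8 0 0 0 0.1;0 0 10 0 0 0 0.1;0 0 12.5 0 0 0 0.1;0 0 15 0 0 0 0.1' && python3 -m handwheel '0 0 3 0 0 0 0.1;0 0 6 0 0 0 0.1;0 0 6 0 0 0 0.1;0 0 6 0 0 0 0.1'; python3 -c "
from h import *
save('side','s2');save('top','t2')
from rig import status;s=status.observe();print(s['position'],s['tool_rot'],s['q'])
P=np.array(s['position']);Z=np.array(s['tool_rot'])[:,2]
for f in('s2','t2'):
  i=load(f);print(f,proj(i,P-.019*Z),proj(i,P+.07*Z))
i=cv2.imread('pics/s2.png')
"
```

```text
time_s: 4.15
position: [0.589, -0.2399, 0.2512]
tool_rot: [[-0.995, -0.104, -0.002], [-0.104, 0.995, 0.002], [0.002, 0.002, -1.0]]
ft_force: [0.5, 0.3, -1.8]
grip_width: 0.0252
gripper_force: 38.5
time_s: 4.48
position: [0.5896, -0.2403, 0.3116]
tool_rot: [[-0.995, -0.104, 0.002], [-0.104, 0.995, -0.001], [-0.002, -0.001, -1.0]]
ft_force: [-0.6, 1.0, -2.8]
grip_width: 0.0252
gripper_force: 38.6
[ 0.58907652 -0.24017004  0.30876613] [[-0.99460295 -0.10371832 -0.00273409]
 [-0.10372399  0.99460406  0.00202276]
 [ 0.00250954  0.00229543 -0.99999422]] [-3.28299944e+01  2.91881632e+01  4.95858680e+01  1.27080821e-02
  1.01420433e+02 -1.28781008e+02]
s2 [328.7848226 179.7014943] [326.73414164 223.4633194 ]
t2 [428.52184932 178.99342452] [416.16195618 189.35262646]
```

```bash
python3 -c "
from h import *
a=cv2.imread('pics/s2.png')[130:250,270:390];b=cv2.imread('pics/t2.png')[130:250,350:470]
cv2.imwrite('pics/c3.png',cv2.resize(np.hstack([a,b]),None,fx=3.3,fy=3.3,interpolation=cv2.INTER_CUBIC))"
```

```text
(no output)
```

View pics/c3.png

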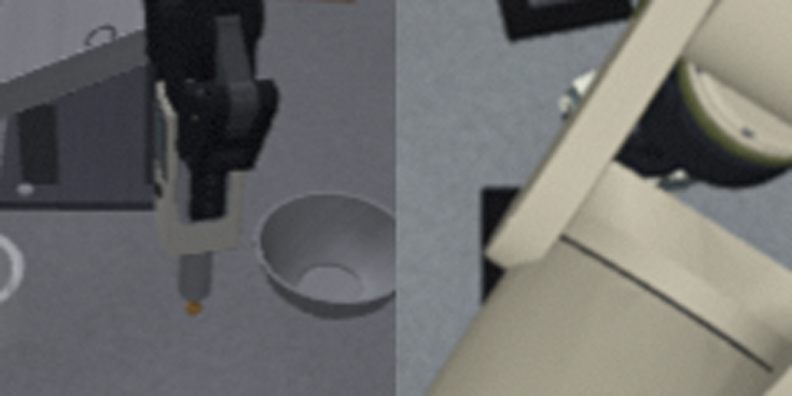

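The brass tip end is at side pixel (328.5,225), about 3 mm lower and 2–3 mm further in +x than nominal. The grip is straight. Next I compute the pre-press pose.

```bash
cat >> h.py <<'E'
from scipy.spatial.transform import Rotation as Ro
YAW=-5.7
Rf=Ro.from_euler('z',YAW,degrees=True).as_matrix()@Ro.from_euler('y',-25,degrees=True).as_matrix() # face axes
Rt=Rf@np.diag([-1,1,-1.])
OFF=np.array([-.0025,0,.073])
E
python3 -c "
from h import *
from rig import status
s=status.observe();R=np.array([.5747,.157,.13])
tgt=R+Rf[:,2]*.04-Rt@OFF
print(Rf,tgt,(tgt-s['position'])*100)
print(Ro.from_matrix(Rt@np.array(s['tool_rot']).T).as_rotvec(degrees=True))"
```

```text
[[ 0.90182661  0.09931975 -0.42052866]
 [-0.09001426  0.99505557  0.04197434]
 [ 0.42261826  0.          0.90630779]] [0.5249257  0.16196814 0.23135623] [-6.41508214 40.21381726 -7.74098954]
[ -0.07393828 -25.18704528 -11.49431755]
```

```bash
python3 -m handwheel '-1 3 0 0 -3.5 -1.6 0.1;-2 6 0 0 -7 -3.2 0.1;-3 9 0 0 -10.5 -4.8 0.1;-4 12 0 -0.1 -14 -6.4 0.1;-5 15 0 -0.1 -17.5 -8 0.1;-6 18 0 -0.1 -21 -9.6 0.1;-6.4 21 0 -0.1 -25.2 -11.5 0.1;-6.4 24 0 -0.1 -25.2 -11.5 0.1' && python3 -m handwheel '0 3 0 0 0 0 0.1;0 6 0 0 0 0 0.1;0 9 -0.5 0 0 0 0.1;0 12 -2 0 0 0 0.1;0 14.5 -4 0 0 0 0.1;0 16 -5.5 0 0 0 0.1;0 16.2 -7.0 0 0 0 0.1;0 16.2 -7.7 0 0 0 0.1' && python3 -m handwheel '0 0 0 0 0 0 0.1;0 0 0 0 0 0 0.1;0 0 0 0 0 0 0.1'; python3 -c "
from h import *
for n in('side','top','wrist'): save(n,n[0]+'3')
from rig import status
L=[]
for k in range(1): s=status.observe();L.append(s['position'])
P=np.mean(L,0);A=np.array(s['tool_rot']);tip=P+A@OFF
print(P,tip,s['ft_force'],Ro.from_matrix(Rt@A.T).as_rotvec(degrees=True))
for f in('s3','t3','w3'):
  i=load(f);print(f,'tip',proj(i,tip),'ring',proj(i,[.5747,.157,.13]))
ims=[]
for f in('s3','w3'): ims.append(cv2.imread(f'pics/{f}.png'))
a=cv2.resize(ims[0][80:180,250:350],None,fx=4,fy=4,interpolation=2);b=cv2.resize(ims[1],(400,250));c=cv2.resize(cv2.imread('pics/t3.png')[150:250,160:320],(400,250))
cv2.imwrite('pics/c4.png',np.hstack([a,np.vstack([b,c])[:400]]))"
```

```text
time_s: 5.25
position: [0.522, 0.0014, 0.308]
tool_rot: [[-0.901, 0.103, 0.421], [0.093, 0.995, -0.044], [-0.423, -0.0, -0.906]]
ft_force: [0.6, 0.2, -2.2]
grip_width: 0.0258
gripper_force: 38.5
time_s: 5.92
position: [0.5236, 0.1624, 0.2294]
tool_rot: [[-0.904, 0.099, 0.416], [0.088, 0.995, -0.045], [-0.419, -0.004, -0.908]]
ft_force: [0.3, -0.6, -3.1]
grip_width: 0.0257
gripper_force: 38.5
time_s: 6.17
position: [0.5258, 0.1608, 0.234]
tool_rot: [[-0.9, 0.102, 0.423], [0.091, 0.995, -0.045], [-0.426, -0.002, -0.905]]
ft_force: [0.0, -0.4, -1.8]
grip_width: 0.0257
gripper_force: 38.5
[0.52579887 0.16097633 0.23411851] [0.55898975 0.15745548 0.1691476 ] [ 0.07261872 -0.24227677 -2.17643015] [0.14281815 0.21573781 0.1205376 ]
s3 tip [293.89595585 128.01536967] ring [300.50248934 141.05113289]
t3 tip [214.36723301 209.18580205] ring [219.02366884 204.66865232]
w3 tip [319.59757277 205.67772192] ring [321.02229797 188.46599987]
```

View pics/c4.png

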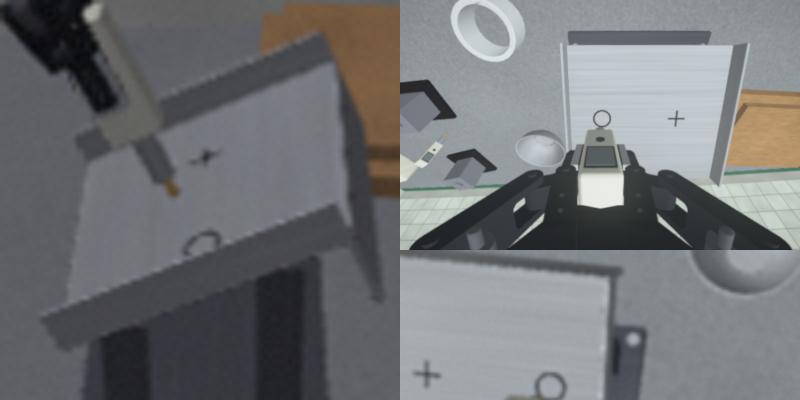

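The side view puts the tip at (293.5,128.8) and the ring at (300.5,141). The wrist view puts the ring at (321.6,190). All three match predictions within about 1 px. I'll take a force baseline, then advance along the normal.

```bash
cat > m.py <<'E'
from h import *
from rig import status,get_image
F=[];P=[];A=[]
for k in range(10):
    get_image('side'); s=status.observe(); F.append(s['ft_force']);P.append(s['position']);A.append(Ro.from_matrix(s['tool_rot']))
F=np.array(F);P=np.mean(P,0);A=Ro.concatenate(A).mean().as_matrix();n=Rf[:,2]
d=Rf.T@(P+A@OFF-[.5747,.157,.13])*1000
print('t',s['time_s'],'F.n',(F@n).mean().round(2),'sd',(F@n).std().round(2),'F face',(F.mean(0)@Rf).round(2),'tip rel ring, face mm',d.round(2),'rot err',Ro.from_matrix(Rt.T@A).as_rotvec(degrees=True).round(2),'grip',s['gripper_force'],'P',P.round(4))
E
python3 m.py; python3 -m handwheel '0.4 0 -0.9 0 0 0 0.1;0.8 -0.1 -1.7 0 0 0 0.1;1.05 -0.1 -2.3 0 0 0 0.1;1.26 -0.13 -2.72 0 0 0 0.1;1.26 -0.13 -2.72 0 0 0 0.1;1.26 -0.13 -2.72 0 0 0 0.1';python3 m.py
```

```text
t 6.8167 F.n -1.96 sd 0.58 F face [-0.77 -0.13 -1.96] tip rel ring, face mm [ 1.81 -0.83 41.7 ] rot err [ 0.16 -0.18  0.02] grip 38.485761880874634 P [0.5256 0.1613 0.2336]
time_s: 7.32
position: [0.5382, 0.16, 0.2057]
tool_rot: [[-0.901, 0.101, 0.422], [0.09, 0.995, -0.045], [-0.424, -0.003, -0.905]]
ft_force: [-0.0, -0.2, -2.0]
grip_width: 0.0257
gripper_force: 38.5
t 7.8167 F.n -1.97 sd 0.47 F face [-0.68  0.28 -1.97] tip rel ring, face mm [ 1.77 -0.72 11.71] rot err [ 0.15 -0.18  0.01] grip 38.510279059410095 P [0.5382 0.1601 0.2064]
```

```bash
python3 -m handwheel '0.06 0.02 -0.3 0 0 0 0.1;0.12 0.03 -0.5 0 0 0 0.1;0.19 0.04 -0.68 0 0 0 0.1;0.19 0.04 -0.68 0 0 0 0.1';python3 m.py;  python3 -m handwheel '0.04 0 -0.1 0 0 0 0.1;0.08 0 -0.18 0 0 0 0.1;0.12 -0.01 -0.27 0 0 0 0.1;0.12 -0.01 -0.27 0 0 0 0.1'; python3 m.py
```

```text
time_s: 8.15
position: [0.54, 0.1604, 0.1987]
tool_rot: [[-0.901, 0.101, 0.422], [0.09, 0.995, -0.045], [-0.424, -0.003, -0.906]]
ft_force: [0.4, -0.1, -2.9]
grip_width: 0.0254
gripper_force: 38.5
t 8.65 F.n -2.09 sd 0.49 F face [-0.89  0.24 -2.09] tip rel ring, face mm [ 0.42 -0.18  4.55] rot err [ 0.16 -0.16  0.01] grip 38.51016819477081 P [0.54   0.1605 0.1993]
time_s: 8.98
position: [0.5412, 0.1603, 0.1964]
tool_rot: [[-0.901, 0.101, 0.422], [0.09, 0.995, -0.045], [-0.425, -0.002, -0.905]]
ft_force: [0.5, -0.1, -3.0]
grip_width: 0.0254
gripper_force: 38.5
t 9.4833 F.n -2.0 sd 0.4 F face [-0.95  0.31 -2.  ] tip rel ring, face mm [ 0.37 -0.16  1.59] rot err [ 0.16 -0.16  0.01] grip 38.51055979728699 P [0.5412 0.1604 0.1966]
```

Still no contact, so I'll continue in 2 mm steps.

```bash
for k in 1; do python3 -m handwheel '0.04 0 -0.09 0 0 0 0.1;0.08 -0.01 -0.18 0 0 0 0.1;0.08 -0.01 -0.18 0 0 0 0.1' >/dev/null; python3 m.py;done;  python3 -m handwheel '0.04 0 -0.09 0 0 0 0.1;0.08 -0.01 -0.18 0 0 0 0.1;0.08 -0.01 -0.18 0 0 0 0.1' >/dev/null; python3 m.py
```

```text
t 10.2333 F.n -0.64 sd 0.34 F face [-0.69  0.07 -0.64] tip rel ring, face mm [ 0.42 -0.15 -0.32] rot err [ 0.16 -0.17  0.01] grip 38.65026354789734 P [0.5421 0.1603 0.1949]
t 10.9833 F.n 0.01 sd 0.69 F face [-0.34  0.36  0.01] tip rel ring, face mm [ 0.38 -0.19 -2.32] rot err [ 0.16 -0.16  0.01] grip 38.75042259693146 P [0.5429 0.1602 0.1931]
```

```bash
python3 -m handwheel '0.05 0 -0.1 0 0 0 0.1;0.1 -0.01 -0.22 0 0 0 0.1;0.1 -0.01 -0.22 0 0 0 0.1;0.1 -0.01 -0.22 0 0 0 0.1;0.1 -0.01 -0.22 0 0 0 0.1' >/dev/null; python3 m.py; python3 -c "
from h import *
for n in('side','wrist'): save(n,n[0]+'5')
a=cv2.imread('pics/s5.png')[100:170,260:340];b=cv2.imread('pics/w5.png')[120:260,240:400]
cv2.imwrite('pics/c5.png',np.hstack([cv2.resize(a,(400,350),interpolation=2),cv2.resize(b,(400,350),interpolation=2)]))"
```

```text
t 11.9 F.n 0.88 sd 0.44 F face [-0.1   0.03  0.88] tip rel ring, face mm [ 0.35 -0.19 -4.72] rot err [ 0.16 -0.16  0.01] grip 38.83319914340973 P [0.5439 0.1601 0.1909]
```

View pics/c5.png

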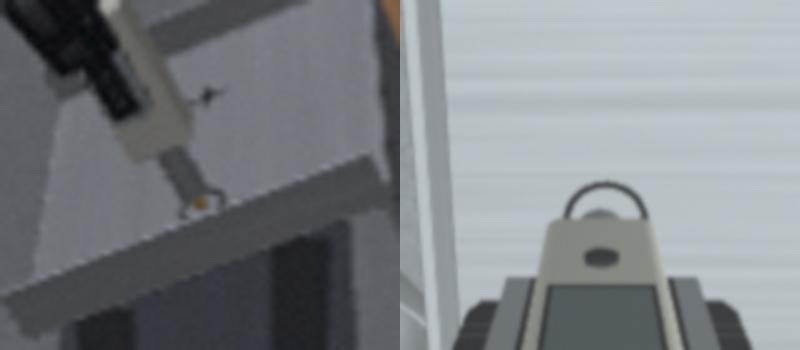

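The side view shows the brass tip at (200,205), with the ring centre at about (202,205). In the wrist view the sleeve is within about 1.5 mm of the ring's centre line. The push is about 2.85 N, which means the tip is in about 6.5 mm, so I'm handing in.

```bash
python3 -c "
from rig import env
print(env.close_job())"
```

```text
the job is handed in; nothing more can be done
None
```

I handed the job in with the gauge still held and pressed inside the ring, about 1–2 mm from its centre, square to the face to within about 1°. The tip was in about 6.5 mm at roughly 2.9 N, going by the force and camera readings. The hand-in gave no verdict.

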